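Pack the supply caddy and hold it up level

TASK

One supply container has been left out on the little plywood board: set it down gently, upright, in the empty well of the carry caddy and let go of it. Then take the caddy by its centre handle, lift it about 10 cm clear of the table, keeping it level all the way, and finish while still holding it there, steady and level with all four containers standing in their wells. Leave the plate, cup, bottle and tape alone.

Things in the scene. Friction and masses are not known exactly. Their poses are not given: they have to be found in the camera images.
- caddy: Loose grey moulded carry caddy, 280 g empty, 260 (x) by 218 (y) mm, at any yaw. Origin: centre of its underside, z up. Floor 4 mm thick, outer walls 4 mm, 50 mm high. A spine 50 mm wide, 46 mm high runs along x in the middle; 4 mm webs 44 mm high at x = 0 part each side: four wells centred at x +-65, y +-65 mm, each 124 (x) by 80 (y) mm. At first three hold a container each, one is empty.
- handle: The caddy's carrying bar, fixed above its spine, along its x axis: 136 long, 22 wide (y), 20 mm high. Origin: the bar's centre, 148 mm above the caddy's underside; axes as the caddy's. Uprights at x = +-57 mm (22 mm thick) carry it; the 90 mm between are free to grip, the balance point near the middle. Containers in the wells reach at most 126 mm above the underside.
- well0 (a point): Centre of the first well of the caddy (caddy x +65, y +65 mm), on its floor, 4 mm above the caddy's underside; turns with the caddy.
- well1 (a point): Centre of the second well of the caddy (caddy x -65, y +65 mm), on its floor, 4 mm above the caddy's underside; turns with the caddy.
- well2 (a point): Centre of the third well of the caddy (caddy x +65, y -65 mm), on its floor, 4 mm above the caddy's underside; turns with the caddy.
- well3 (a point): Centre of the fourth well of the caddy (caddy x -65, y -65 mm), on its floor, 4 mm above the caddy's underside; turns with the caddy.
- jar: Glass screw-top jar of screws, about 240 g, round, 110 mm high; body 60 mm across, the top 24 mm is a steel lid 58 mm across. Origin: centre of its underside, z up.
- tin: Plain round tin, about 170 g, 56 mm across all the way up, 112 mm high. Origin: centre of its underside, z up.
- glue: White plastic glue bottle, about 120 g, 120 mm high; body 52 mm across up to 74 mm, then a sloping shoulder, and the top 34 mm is a black cap 34 mm across. Origin: centre of its underside, z up.
- aerosol: Small aerosol can, about 100 g, 122 mm high; body 45 mm across, the top 42 mm is a cap 41 mm across. Origin: centre of its underside, z up.
- board: Fixed plywood offcut lying on the table, 100 by 100 by 4 mm, beside the caddy (left or right of it). One of the four containers, whichever has been left out, stands on it near its middle. Origin: centre of its underside.
- plate: Bystander: red plastic plate, 130 mm across, 16 mm high. Origin: centre of its underside.
- cup: Bystander: clear plastic cup, 72 mm across, 90 mm high. Origin: centre of its underside.
- bottle: Bystander: green glass bottle, 60 mm across, 200 mm high. Origin: centre of its underside.
- tape: Bystander: roll of brown packing tape lying flat, 96 mm across, 40 mm high. Origin: centre of its underside.
Not all that is in view belongs to the job. Leave any orange or red look-alike of the aerosol alone.

How it is judged:
By the outcome, as a careful person would: the job done as asked, in the order asked, and still so for the second after the job is handed in, while the arm keeps its last pose, push and grip.
It also fails if it takes over 56 s, if anything falls off the work surface, if the arm or the gripper's body presses on something with over 40 N, if the wrist force passes 120 N, or if a joint passes its speed limit or range.

ROBOT

A 6-joint arm with a two-finger parallel gripper is mounted at the origin on the work surface. World frame = base frame: x ahead of the robot, y to its left, z up, the work surface at z = 0. Lengths are in m, angles in rad, forces in N, time in s.
With the tool pointing down it reaches from about 0.35 to 1 m from the base axis. Payload 7.1 kg.
Tool frame: the origin (TCP) lies between the finger pads; the fingertips stand env.tcp_to_tips ahead of it and the grasp point (between the pads) lies 6 mm ahead of it (env.tcp_to_tips is the distance from the TCP to the fingertips, in m); z points along the fingers, y is the line along which they close (so a half turn about z gives the same grasp; the last joint's range is limited). The gripper opens to 85 mm and grips with 20 to 120 N. Pads are 22 mm wide; open, the fingers measure 114 mm over their backs; the gripper's body (76 mm by 85 mm) begins 54 mm behind the grasp point. The pads swing forward as they close: fully open they stand 13 mm farther back than shut.
Start: joints at [-1.303, 0.423, 1.63, -0, 1.089, -0.019], TCP at [0.177, -0.599, 0.256] pointing down, gripper open.
Joint ranges: [-3, 3], [-0.9, 2.11], [0.09, 2.58], [-1.31, 4.45], [0.11, 2.69], [-2.54, 2.54]. Speed limits (rad/s): [2.39, 2.39, 3.01, 3.14, 3.14, 3.14].

INTERFACE

Orientations are given as a unit quaternion [x, y, z, w].
In Python, from bench import readout, viewer, job, env gives the robot as it stands.
- The arm moves only by the tool apply_moves, never from a script. Its arguments are lists of equal length, an entry for each row: "delta_pos": the shift along the tool's x, y, z scaled (see below), a list of three; "turn": the turn, a rotation vector about the tool's x, y, z scaled (see below), a list of three; "jaw": the opening, from -1 (shut) to 1 (fully open). A call has 1 to 8 rows; each row shifts and turns the commanded pose from where the row before left it, along the tool's axes as they then stand; what a row does not reach is not made up. The controller multiplies each number of a shift by 0.02 m and each number of a turn by 60 degrees. A row lasts 1/12 s, in which the tool goes at most 41.7 mm and 7.16 degrees, less where a joint would pass 70% of its speed; a pose out of reach is approached as far as the arm can. A call with a number of a shift or a turn outside -1 to 1 is refused whole. A call with a gripper value outside its range is refused whole. The fingers move at their own pace and stop on an object; "force" is the grip in N (left out, the last holds). Time passes only in rows, so rows that do not move let the fingers close. It gives the time, the measured TCP pose, the force, the opening and the grip force at its end, in the units of the state.
- readout.sense(): the state, without advancing time (a new reading comes with each control period).
- viewer.snapshot(name): name is "side" or "top" or "wrist"; returns a dict with "pixels" (420x560x3 uint8, blue, green, red), "K" (3x3 intrinsics, pixels), "k1" (the pictures are not rectified: a ray, as slopes to the right and down, at radius r is drawn at 1 + k1 r^2 times it, then the intrinsics apply), "pose" (4x4, takes a point from camera to world coordinates). Camera axes: x right, y down, z forward; pixel columns grow to the right and rows downward; lengths in m; the calibration is good to about 2 mm. A picture is of the moment at which its call begins. There is no depth.
- job.hand_in(): hands the job in; it is judged then, once.
Trained networks look in the newest picture that a camera, given by its name, has taken for a name from the list of things; names that differ only in an ending like _2 or _b are one class to them, and where a whole thing is asked for, a point or a joint stands for the part that bears it (a point fixed in the world has none). Each returns a list of dicts, best first, with "score" (0 to 1); they miss things now and then, are a little off and sometimes report something else, mostly with a low value. They report only what shows in the picture. A call takes as long as a camera call. They do not tell look-alikes from the thing itself.
- viewer.cut_out(camera, name): "mask" (420x560 bool, what is visible of it) and "xy" ([column, row] as shares, 0 to 1, of the picture: columns of its width, rows of its height, amid what is visible of it).
- viewer.mark_of(camera, name): "xy" ([column, row] as shares, 0 to 1, of the picture: columns of its width, rows of its height: a listed point, or the origin of a listed thing).
The state is a dict: "clock": time; "joint_pos": joint angles; "joint_vel": joint speeds; "joint_efforts": joint torques, N m; "ee_pos": TCP position; "orientation": TCP orientation; "wrist_force": force on the tool from outside, world axes, zero at the start; "ft_torque": the same for the moment, N m; "finger_gap": finger opening in m; "grip_force": force on a finger pad.
Only numpy, scipy, OpenCV 4.12 (cv2) and the standard library are available. Lean on these libraries where they do the work, as an engineer would, in place of code of your own. Each camera call takes 0.05 s, during which the arm holds its last target. There are 200 camera calls.

## Working session

There is one attempt and no reset: what is moved stays moved. The work goes in short steps, Python scripts to look and compute and a tool call to move; the robot and the scene stay as the last step left them, time stands still between calls to the robot, and variables do not carry over. Pictures are saved under pics/ and viewed, at most 10 in all, crops included, and the job is handed in when it is done.

Besides the shell and the picture viewer there is one more tool, called after "Emit:" as name(argument=value, ...), one argument or row to a line, values as JSON. apply_moves: Moves the arm, as the interface text tells. Shifts and turns lie within -1 to 1; 1 stands for 0.02 m of shift or 60 degrees of turn. Its arguments: {"type":"object","properties":{"delta_pos":{"type":"array","items":{"type":"array","items":{"type":"number","minimum":-1,"maximum":1}}},"turn":{"type":"array","items":{"type":"array","items":{"type":"number","minimum":-1,"maximum":1}}},"jaw":{"type":"array","items":{"type":"number"}},"force":{"type":"number"}},"required":["delta_pos","turn","jaw"]}

```bash
mkdir -p pics; ls; cat > h.py <<'E'
import numpy as np, cv2
from bench import readout, viewer, job, env
def ray(s,xy):
    K=np.array(s["K"]);k=s["k1"]; P=np.array(s["pose"])
    p=np.array([(xy[0]-K[0,2])/K[0,0],(xy[1]-K[1,2])/K[1,1]]); u=p.copy()
    for _ in range(20): u=p/(1+k*(u@u))
    return P[:3,3],P[:3,:3]@np.array([u[0],u[1],1])
def atz(s,xy,z):
    o,d=ray(s,xy); return o+d*(z-o[2])/d[2]
def pix(r): return np.array(r["xy"])*[560,420]
E
python3 - <<'E'
from h import *
print(env.tcp_to_tips); st=readout.sense(); print(st["ee_pos"],st["orientation"],st["clock"],st["finger_gap"])
for c in ["top","side"]:
    s=viewer.snapshot(c); cv2.imwrite(f"pics/{c}0.png",s["pixels"]); print(c,np.round(s["pose"],3).tolist(),s["k1"])
    for n,z in dict(handle=.148,caddy=0,well0=.004,well1=.004,well2=.004,well3=.004,board=0,jar=.004,tin=.004,glue=.004,aerosol=.004).items():
        for r in viewer.mark_of(c,n)[:2]: print(c,n,round(r["score"],2),np.round(pix(r)),np.round(atz(s,pix(r),z),3))
print(readout.sense()["clock"])
E
```

```text
pics
0.025
[ 0.17668384 -0.59896956  0.25554886] [ 9.89736638e-01  1.42901342e-01 -1.00829880e-04 -7.64554326e-04] 0.0 0.08488279670643974
top [[-0.018, -0.996, 0.086, 0.511], [-0.999, 0.021, 0.031, -0.059], [-0.033, -0.086, -0.996, 1.131], [0.0, 0.0, 0.0, 1.0]] -0.12201954018569387
top caddy 0.59 [230. 225.] [0.566 0.112 0.   ]
top well0 0.97 [247. 193.] [0.651 0.067 0.004]
top well0 0.9 [203. 206.] [0.618 0.184 0.004]
top well1 0.97 [247. 193.] [0.651 0.067 0.004]
top well1 0.9 [203. 206.] [0.618 0.184 0.004]
top well2 0.97 [247. 193.] [0.651 0.067 0.004]
top well2 0.9 [203. 206.] [0.618 0.184 0.004]
top well3 0.97 [247. 193.] [0.651 0.067 0.004]
top well3 0.9 [203. 206.] [0.618 0.184 0.004]
top board 0.77 [349. 235.] [ 0.534 -0.202  0.   ]
top jar 0.15 [202. 207.] [0.618 0.186 0.004]
top tin 0.66 [263. 244.] [0.517 0.025 0.004]
top glue 0.56 [209. 253.] [0.495 0.168 0.004]
top aerosol 0.94 [389. 238.] [ 0.524 -0.306  0.004]
top aerosol 0.93 [367. 278.] [ 0.423 -0.244  0.004]
side [[-0.929, -0.216, 0.301, 0.114], [-0.37, 0.574, -0.73, 1.145], [-0.015, -0.79, -0.613, 1.104], [0.0, 0
[... 263 characters left out ...]
655 0.094 0.004]
side well1 0.93 [300. 269.] [0.518 0.044 0.004]
side well1 0.79 [250. 268.] [0.655 0.094 0.004]
side well2 0.93 [300. 269.] [0.518 0.044 0.004]
side well2 0.79 [250. 268.] [0.655 0.094 0.004]
side well3 0.93 [300. 269.] [0.518 0.044 0.004]
side well3 0.79 [250. 268.] [0.655 0.094 0.004]
side board 0.71 [323. 220.] [ 0.53  -0.204  0.   ]
side jar 0.61 [291. 301.] [0.495 0.174 0.004]
side jar 0.54 [257. 265.] [0.641 0.074 0.004]
side tin 0.94 [301. 267.] [0.516 0.035 0.004]
side glue 0.85 [291. 303.] [0.493 0.178 0.004]
side glue 0.54 [323. 223.] [ 0.522 -0.185  0.004]
side aerosol 0.86 [295. 209.] [ 0.633 -0.223  0.004]
side aerosol 0.67 [360. 221.] [ 0.414 -0.237  0.004]
1.2
```

View pics/top0.png

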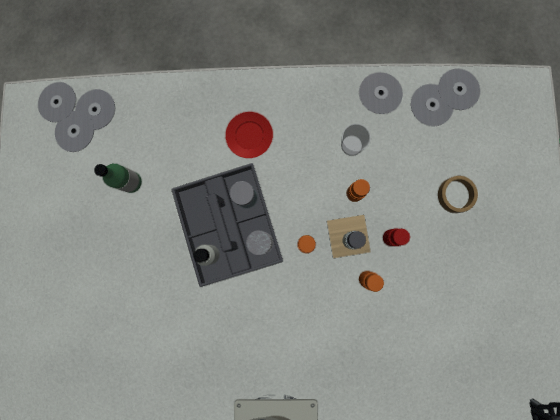

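View pics/side0.png

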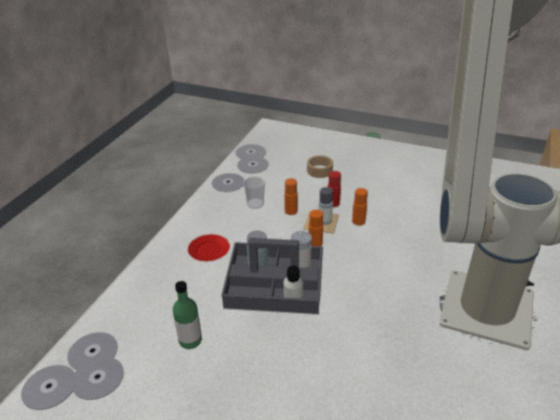

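The container left out is the grey aerosol on the board, at top px (355,240). Orange and red look-alikes stand around it at (307,244), (358,190), (372,282) and (397,237). The empty well is at (203,206), and the caddy yaw is about 16°.

Emit:
apply_moves(
  delta_pos=[
    [1, -0.63, 0],
    [1, -0.63, 0],
    [1, -0.63, 0],
    [1, -0.63, 0],
    [1, -0.63, 0],
    [1, -0.63, 0],
    [1, -0.63, 0],
    [1, -0.63, 0],
  ],
  turn=[
    [0, 0, 0],
    [0, 0, 0],
    [0, 0, 0],
    [0, 0, 0],
    [0, 0, 0],
    [0, 0, 0],
    [0, 0, 0],
    [0, 0, 0],
  ],
  jaw=[1, 1, 1, 1, 1, 1, 1, 1],
  force=30,
)

```text
clock: 1.87
ee_pos: [0.3024, -0.4566, 0.2564]
orientation: [0.99, 0.143, 0.0, 0.0]
wrist_force: [-0.0, 0.4, 1.0]
finger_gap: 0.085
grip_force: 0.0
```

Emit:
apply_moves(
  delta_pos=[
    [1, -0.63, 0],
    [1, -0.63, 0],
    [1, -0.63, 0],
    [1, -0.63, 0],
    [1, -0.63, 0],
    [1, -0.63, 0],
    [1, -0.63, 0],
    [1, -0.63, 0],
  ],
  turn=[
    [0, 0, 0],
    [0, 0, 0],
    [0, 0, 0],
    [0, 0, 0],
    [0, 0, 0],
    [0, 0, 0],
    [0, 0, 0],
    [0, 0, 0],
  ],
  jaw=[1, 1, 1, 1, 1, 1, 1, 1],
)

```text
clock: 2.53
ee_pos: [0.4274, -0.3146, 0.2565]
orientation: [0.99, 0.143, 0.0, 0.0]
wrist_force: [0.1, -0.1, 0.3]
finger_gap: 0.0852
grip_force: 0.0
```

Emit:
apply_moves(
  delta_pos=[
    [0.8, -0.5, 0],
    [0.8, -0.5, 0],
    [0.8, -0.5, 0],
    [0.8, -0.5, 0],
    [0, 0, 0],
    [0, 0, 0],
    [0, 0, 0],
    [0, 0, 0],
  ],
  turn=[
    [0, 0, 0],
    [0, 0, 0],
    [0, 0, 0],
    [0, 0, 0],
    [0, 0, -0.11],
    [0, 0, -0.11],
    [0, 0, -0.11],
    [0, 0, -0.11],
  ],
  jaw=[1, 1, 1, 1, 1, 1, 1, 1],
)

```text
clock: 3.2
ee_pos: [0.4769, -0.2589, 0.2564]
orientation: [0.93, 0.368, 0.0, 0.0]
wrist_force: [0.5, 0.4, 0.1]
finger_gap: 0.0854
grip_force: 0.0
```

```bash
python3 - <<'E'
from h import *
st=readout.sense(); print(st["ee_pos"],st["orientation"],st["clock"],st["joint_pos"])
for c in ["wrist","top","side"]:
    s=viewer.snapshot(c); cv2.imwrite(f"pics/{c}1.png",s["pixels"]); print(c,np.round(s["pose"],3).tolist())
    for n,z in dict(handle=.148,caddy=0,well0=.004,board=0,aerosol=.004).items():
        for r in viewer.mark_of(c,n)[:6]: print(c,n,round(r["score"],2),np.round(pix(r)),np.round(atz(s,pix(r),z),3))
E
```

```text
[ 0.47694542 -0.25886975  0.25637122] [9.29811449e-01 3.68036231e-01 1.11660264e-05 3.20577060e-05] 3.2 [-5.19191177e-01  3.02820588e-01  1.81258581e+00 -2.64377808e-05
  1.02612224e+00  2.97826591e-01]
wrist [[0.684, -0.703, -0.197, 0.526], [-0.73, -0.658, -0.185, -0.213], [0.0, 0.27, -0.963, 0.374], [0.0, 0.0, 0.0, 1.0]]
wrist handle 0.69 [281. 113.] [ 0.53  -0.206  0.148]
wrist board 0.65 [277. 111.] [ 0.531 -0.196  0.   ]
wrist aerosol 0.81 [341. 179.] [ 0.526 -0.307  0.004]
wrist aerosol 0.77 [279. 121.] [ 0.524 -0.206  0.004]
wrist aerosol 0.75 [242. 206.] [ 0.418 -0.242  0.004]
wrist aerosol 0.72 [193.  57.] [ 0.509 -0.091  0.004]
wrist aerosol 0.61 [363.  48.] [ 0.643 -0.221  0.004]
top [[-0.018, -0.996, 0.086, 0.511], [-0.999, 0.021, 0.031, -0.059], [-0.033, -0.086, -0.996, 1.131], [0.0, 0.0, 0.0, 1.0]]
top handle 0.87 [219. 224.] [0.564 0.116 0.148]
top handle 0.42 [350. 145.] [ 0.74  -0.193  0.148]
top caddy 0.71 [230. 223.] [0.573 0.112 0.   ]
top well0 0.84 [213. 254.] [0.491 0.159 0.004]
top well0 0.76 [246. 193.] [0.651 0.07  0.004]
top well0 0.75 [201. 210.] [0.609 0.
[... 539 characters left out ...]
ide handle 0.93 [274. 244.] [0.563 0.121 0.148]
side handle 0.57 [251. 264.] [0.586 0.217 0.148]
side caddy 0.77 [275. 284.] [0.562 0.125 0.   ]
side caddy 0.27 [192. 342.] [0.683 0.39  0.   ]
side well0 0.93 [295. 302.] [0.483 0.171 0.004]
side well0 0.74 [298. 266.] [0.525 0.033 0.004]
side well0 0.65 [247. 299.] [0.612 0.209 0.004]
side well0 0.58 [252. 269.] [0.648 0.094 0.004]
side board 0.56 [322. 223.] [ 0.527 -0.191  0.   ]
side aerosol 0.77 [290. 209.] [ 0.65  -0.215  0.004]
side aerosol 0.73 [336. 201.] [ 0.517 -0.313  0.004]
side aerosol 0.71 [315. 245.] [ 0.509 -0.072  0.004]
side aerosol 0.59 [359. 223.] [ 0.414 -0.228  0.004]
side aerosol 0.57 [326. 221.] [ 0.517 -0.196  0.004]
```

View pics/wrist1.png

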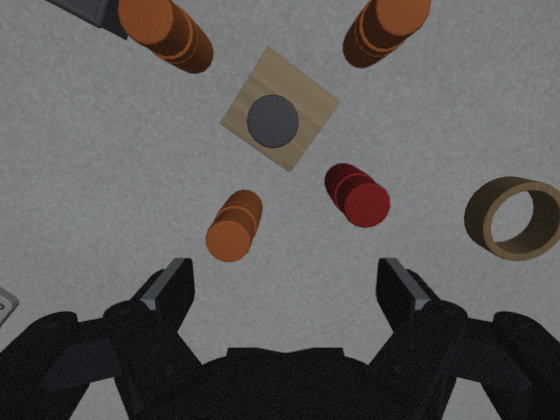

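Close view: the grey cap is at px (273,121) on the board, and this diagonal finger line is clear of the orange and red look-alikes. I'll move over it and go down.

Emit:
apply_moves(
  delta_pos=[
    [0.875, -0.075, 0],
    [0.875, -0.075, 0],
    [0.875, -0.075, 0],
    [0.875, -0.075, 0],
    [0, 0, 0.6],
    [0, 0, 0.6],
    [0, 0, 0.6],
    [0, 0, 0],
  ],
  turn=[
    [0, 0, 0],
    [0, 0, 0],
    [0, 0, 0],
    [0, 0, 0],
    [0, 0, 0],
    [0, 0, 0],
    [0, 0, 0],
    [0, 0, 0],
  ],
  jaw=[0.7, 0.7, 0.7, 0.7, 0.7, 0.7, 0.7, 0.7],
)

```text
clock: 4.77
ee_pos: [0.5217, -0.2068, 0.2169]
orientation: [0.931, 0.365, -0.002, -0.002]
wrist_force: [-0.3, 0.7, -0.6]
finger_gap: 0.0725
grip_force: 0.0
```

```bash
python3 - <<'E'
from h import *
st=readout.sense(); print(st["ee_pos"],st["orientation"],st["clock"],st["finger_gap"])
for c in ["wrist","top"]:
    s=viewer.snapshot(c); cv2.imwrite(f"pics/{c}2.png",s["pixels"])
    for r in viewer.mark_of(c,"aerosol")[:6]: print(c,round(r["score"],2),np.round(pix(r)),np.round(atz(s,pix(r),.004),3))
E
```

```text
[ 0.52171655 -0.20682305  0.21692143] [ 0.93105204  0.36487532 -0.00209788 -0.00192359] 4.7667 0.07250212552911363
wrist 0.84 [251. 268.] [ 0.422 -0.243  0.004]
wrist 0.81 [352. 241.] [ 0.527 -0.306  0.004]
wrist 0.62 [376. 110.] [ 0.644 -0.22   0.004]
wrist 0.57 [195. 119.] [ 0.511 -0.09   0.004]
top 0.88 [353. 192.] [ 0.649 -0.214  0.004]
top 0.68 [307. 243.] [ 0.515 -0.09   0.004]
top 0.61 [362. 279.] [ 0.421 -0.232  0.004]
top 0.49 [350. 243.] [ 0.513 -0.202  0.004]
top 0.2 [246. 136.] [0.805 0.068 0.004]
```

View pics/wrist2.png

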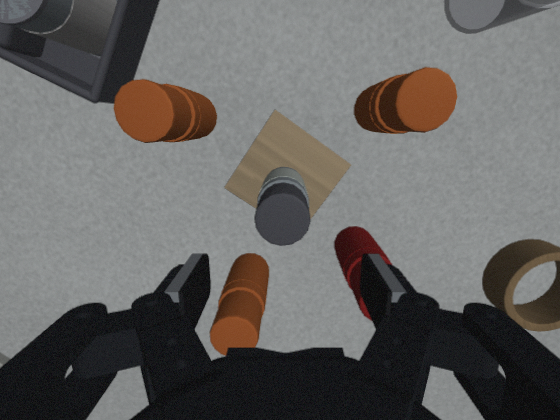

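```bash
python3 - <<'E'
from h import *
s=viewer.snapshot("wrist"); st=readout.sense();print(st["ee_pos"],st["orientation"])
print(np.round(s["pose"],3).tolist(),atz(s,(283,213),.126),atz(s,(284,178),.012))
E
```

```text
[ 0.5241105  -0.20764516  0.22072511] [9.31087176e-01 3.64796578e-01 2.54003683e-04 2.51322482e-04]
[[0.679, -0.707, -0.198, 0.574], [-0.734, -0.653, -0.183, -0.162], [0.0, 0.27, -0.963, 0.338], [0.0, 0.0, 0.0, 1.0]] [ 0.52730729 -0.20317243  0.126     ] [ 0.5319208  -0.19951092  0.012     ]
```

Emit:
apply_moves(
  delta_pos=[
    [0.27, -0.05, 0.9],
    [0, 0, 0.9],
    [0, 0, 0.9],
    [0, 0, 0.9],
    [0, 0, 0.9],
    [0, 0, 0.9],
    [0, 0, 0],
    [0, 0, 0],
  ],
  turn=[
    [0, 0, 0],
    [0, 0, 0],
    [0, 0, 0],
    [0, 0, 0],
    [0, 0, 0],
    [0, 0, 0],
    [0, 0, 0],
    [0, 0, 0],
  ],
  jaw=[0.7, 0.7, 0.7, 0.7, 0.7, 0.7, 0.7, 0.7],
)

```text
clock: 5.68
ee_pos: [0.5271, -0.2028, 0.1122]
orientation: [0.931, 0.365, -0.0, -0.0]
wrist_force: [0.7, 0.3, 0.0]
finger_gap: 0.0727
grip_force: 0.0
```

Emit:
apply_moves(
  delta_pos=[
    [0, 0, 0],
    [0, 0, 0],
    [0, 0, 0],
    [0, 0, 0],
    [0, 0, 0],
    [0, 0, 0],
    [0, 0, 0],
    [0, 0, 0],
  ],
  turn=[
    [0, 0, 0],
    [0, 0, 0],
    [0, 0, 0],
    [0, 0, 0],
    [0, 0, 0],
    [0, 0, 0],
    [0, 0, 0],
    [0, 0, 0],
  ],
  jaw=[0.3, 0.1, -0.1, -0.3, -0.5, -0.5, -0.5, -0.5],
  force=30,
)

```text
clock: 6.35
ee_pos: [0.528, -0.2029, 0.1137]
orientation: [0.931, 0.365, 0.001, 0.001]
wrist_force: [-1.0, 1.6, 7.4]
finger_gap: 0.0407
grip_force: 29.4
```

Emit:
apply_moves(
  delta_pos=[
    [0, 0, -0.3],
    [0, 0, -0.7],
    [0, 0, -1],
    [0, 0, -1],
    [0, 0, -1],
    [0, 0, -1],
    [0, 0, -1],
    [0, 0, -1],
  ],
  turn=[
    [0, 0, 0],
    [0, 0, 0],
    [0, 0, 0],
    [0, 0, 0],
    [0, 0, 0],
    [0, 0, 0],
    [0, 0, 0],
    [0, 0, 0],
  ],
  jaw=[-0.5, -0.5, -0.5, -0.5, -0.5, -0.5, -0.5, -0.5],
)

```text
clock: 7.02
ee_pos: [0.5271, -0.2026, 0.2539]
orientation: [0.931, 0.365, 0.0, 0.0]
wrist_force: [0.6, 0.1, -0.5]
finger_gap: 0.0405
grip_force: 30.2
```

Emit:
apply_moves(
  delta_pos=[
    [0, 0, -1],
    [0, 0, -1],
    [0, 0, 0],
    [0, 0, 0],
    [0, 0, 0],
    [0, 0, 0],
    [0, 0, 0],
    [0, 0, 0],
  ],
  turn=[
    [0, 0, 0],
    [0, 0, 0],
    [0, 0, 0],
    [0, 0, 0],
    [0, 0, -0.1],
    [0, 0, -0.1],
    [0, 0, -0.1],
    [0, 0, 0],
  ],
  jaw=[-0.5, -0.5, -0.5, -0.5, -0.5, -0.5, -0.5, -0.5],
)

```text
clock: 7.68
ee_pos: [0.5265, -0.2024, 0.2908]
orientation: [0.861, 0.508, -0.001, -0.001]
wrist_force: [-0.1, 0.2, -1.4]
finger_gap: 0.0406
grip_force: 30.4
```

```bash
python3 - <<'E'
from h import *
from scipy.optimize import least_squares
st=readout.sense(); print(st["ee_pos"],st["orientation"],st["clock"],st["finger_gap"])
obs=[]
W=[(.065,.065),(-.065,.065),(.065,-.065),(-.065,-.065)]
for c in ["top","side"]*3:
    s=viewer.snapshot(c)
    for r in viewer.mark_of(c,"handle")[:1]: obs.append(((0,0),atz(s,pix(r),.148)[:2]))
    for r in viewer.mark_of(c,"well0")[:5]:
        p=atz(s,pix(r),.004)[:2]
        a=np.radians(16.4);R=np.array([[np.cos(a),-np.sin(a)],[np.sin(a),np.cos(a)]])
        d=[np.linalg.norm(R@w+[.566,.117]-p) for w in W]
        if min(d)<.03: obs.append((W[int(np.argmin(d))],p))
def f(q):
    R=np.array([[np.cos(q[2]),-np.sin(q[2])],[np.sin(q[2]),np.cos(q[2])]])
    return np.concatenate([R@m+q[:2]-p for m,p in obs])
q=least_squares(f,[.566,.117,.28],loss="soft_l1",f_scale=.005).x
print(q[:2],np.degrees(q[2])); print(np.round(f(q).reshape(-1,2),3).tolist())
s=viewer.snapshot("top"); cv2.imwrite("pics/crop.png",cv2.resize(s["pixels"][150:300,160:300],None,fx=4,fy=4,interpolation=cv2.INTER_CUBIC))
E
```

```text
[ 0.52648591 -0.20236755  0.29076939] [ 8.61436240e-01  5.07864102e-01 -7.92348093e-04 -1.01477883e-03] 7.6833 0.0406208206490451
[0.56654953 0.11899505] 16.423238370397172
[[0.003, 0.005], [-0.002, 0.016], [-0.008, -0.004], [0.008, 0.008], [0.007, 0.001], [0.007, -0.001], [-0.001, -0.003], [-0.01, -0.011], [-0.0, -0.007], [0.0, -0.009], [0.003, 0.009], [0.0, 0.002], [-0.003, 0.0], [-0.001, -0.004], [0.003, 0.015], [-0.003, 0.002], [-0.001, -0.003], [0.005, -0.011], [0.001, 0.001], [0.003, -0.011], [-0.001, 0.001], [0.001, 0.003], [-0.004, 0.011], [0.006, 0.007], [-0.006, 0.007], [0.002, 0.004], [-0.0, -0.001], [-0.001, -0.007], [-0.002, -0.003], [-0.008, -0.013]]
```

View pics/crop.png

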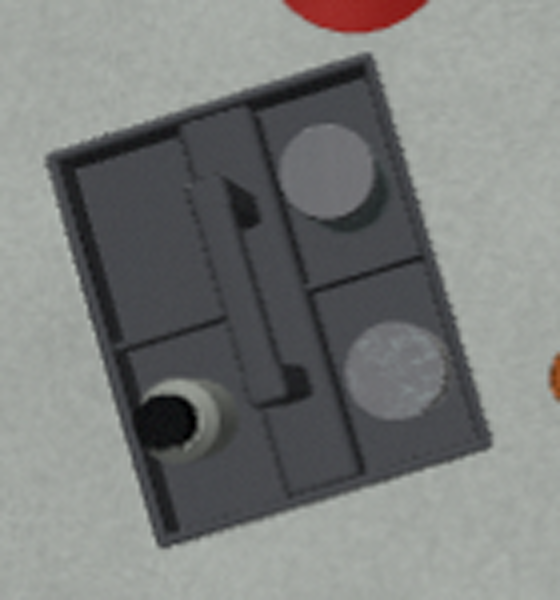

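The crop shows the caddy rim corners at crop px (50,157), (370,55), (490,442) and (162,545). The upper-left well is empty.

```bash
python3 - <<'E'
from h import *
s=viewer.snapshot("top")
c=np.array([atz(s,(160+u/4-.4,150+v/4-.4),.05)[:2] for u,v in [(50,157),(370,55),(490,442),(162,545)]])
print(c, c.mean(0)); e=c[1]-c[2]+c[0]-c[3]; print(np.degrees(np.arctan2(e[1],e[0])), np.linalg.norm(e)/2)
for p in [(196+4,178+2),(270,402)]: print(atz(s,(160+p[0]/4,150+p[1]/4),.158))
st=readout.sense();print(st["ee_pos"],st["orientation"])
E
```

```text
[[ 0.66100849  0.25518652]
 [ 0.72183739  0.04681712]
 [ 0.47428747 -0.02553282]
 [ 0.41234165  0.18292015]] [0.56736875 0.11484774]
16.248118397197306 0.2584303316395477
[0.62948536 0.13449572 0.158     ]
[0.50157508 0.09491575 0.158     ]
[ 0.5273527  -0.20268475  0.2923552 ] [8.62363003e-01 5.06290479e-01 2.50116982e-05 2.94871071e-05]
```

Emit:
apply_moves(
  delta_pos=[
    [0.5, -0.155, 0],
    [0.975, -0.305, 0],
    [0.975, -0.305, 0],
    [0.975, -0.305, 0],
    [0.975, -0.305, 0],
    [0.975, -0.305, 0],
    [0.975, -0.305, 0],
    [0.975, -0.305, 0],
  ],
  turn=[
    [0, 0, 0],
    [0, 0, 0],
    [0, 0, 0],
    [0, 0, 0],
    [0, 0, 0],
    [0, 0, 0],
    [0, 0, 0],
    [0, 0, 0],
  ],
  jaw=[-0.5, -0.5, -0.5, -0.5, -0.5, -0.5, -0.5, -0.5],
)

```text
clock: 9.35
ee_pos: [0.5588, -0.0507, 0.2924]
orientation: [0.862, 0.506, 0.0, -0.0]
wrist_force: [-1.0, -0.5, -1.6]
finger_gap: 0.0406
grip_force: 30.3
```

Emit:
apply_moves(
  delta_pos=[
    [0.975, -0.305, 0],
    [0.975, -0.305, 0],
    [0.975, -0.305, 0],
    [0.975, -0.305, 0],
    [0.975, -0.305, 0],
    [0.975, -0.305, 0],
    [0.975, -0.305, 0],
    [0.975, -0.305, 0],
  ],
  turn=[
    [0, 0, 0],
    [0, 0, 0],
    [0, 0, 0],
    [0, 0, 0],
    [0, 0, 0],
    [0, 0, 0],
    [0, 0, 0],
    [0, 0, 0],
  ],
  jaw=[-0.5, -0.5, -0.5, -0.5, -0.5, -0.5, -0.5, -0.5],
)

```text
clock: 10.02
ee_pos: [0.592, 0.1093, 0.2923]
orientation: [0.862, 0.506, 0.0, -0.0]
wrist_force: [-0.3, 0.0, -0.7]
finger_gap: 0.0404
grip_force: 30.3
```

Emit:
apply_moves(
  delta_pos=[
    [0.975, -0.305, 0],
    [0.975, -0.305, 0],
    [0.975, -0.305, 0],
    [0.975, -0.305, 0],
    [0.5, -0.155, 0],
    [0, 0, 0],
    [0, 0, 0],
    [0, 0, 0],
  ],
  turn=[
    [0, 0, 0],
    [0, 0, 0],
    [0, 0, 0],
    [0, 0, 0],
    [0, 0, 0],
    [0, 0, -0.108],
    [0, 0, -0.108],
    [0, 0, -0.108],
  ],
  jaw=[-0.5, -0.5, -0.5, -0.5, -0.5, -0.5, -0.5, -0.5],
)

```text
clock: 10.68
ee_pos: [0.6106, 0.1984, 0.2921]
orientation: [0.762, 0.647, -0.0, -0.0]
wrist_force: [0.1, 0.2, -0.6]
finger_gap: 0.0407
grip_force: 30.4
```

Emit:
apply_moves(
  delta_pos=[
    [0, 0, 0],
    [0, 0, 0],
    [0, 0, 0],
    [0, 0, 0],
    [0, 0, 0],
    [0, 0, 0],
  ],
  turn=[
    [0, 0, -0.108],
    [0, 0, -0.108],
    [0, 0, -0.108],
    [0, 0, -0.108],
    [0, 0, 0],
    [0, 0, 0],
  ],
  jaw=[-0.5, -0.5, -0.5, -0.5, -0.5, -0.5],
)

```text
clock: 11.18
ee_pos: [0.6108, 0.1979, 0.2923]
orientation: [0.602, 0.799, -0.0, -0.0]
wrist_force: [-0.0, 0.2, -1.1]
finger_gap: 0.0409
grip_force: 30.4
```

```bash
python3 - <<'E'
from h import *
st=readout.sense(); print(st["ee_pos"],st["orientation"],st["clock"],st["joint_pos"])
s=viewer.snapshot("wrist"); cv2.imwrite("pics/wrist3.png",s["pixels"]); print(np.round(s["pose"],3).tolist())
for n,z in dict(well0=.004,handle=.148).items():
  for r in viewer.mark_of("wrist",n): print(n,round(r["score"],2),np.round(pix(r)),np.round(atz(s,pix(r),z),3))
E
```

```text
[0.61081339 0.1978627  0.29227341] [ 6.01837577e-01  7.98618505e-01 -9.24818910e-05 -7.69892681e-05] 11.1833 [2.94724922e-01 4.12031142e-01 1.55849909e+00 1.66981262e-05
 1.17130259e+00 1.55222381e-02]
[[0.961, 0.265, 0.073, 0.592], [0.275, -0.926, -0.259, 0.263], [-0.001, 0.27, -0.963, 0.41], [0.0, 0.0, 0.0, 1.0]]
well0 0.96 [284. 179.] [0.61  0.194 0.004]
well0 0.64 [197. 271.] [0.525 0.029 0.004]
handle 0.81 [215. 274.] [0.565 0.114 0.148]
```

View pics/wrist3.png

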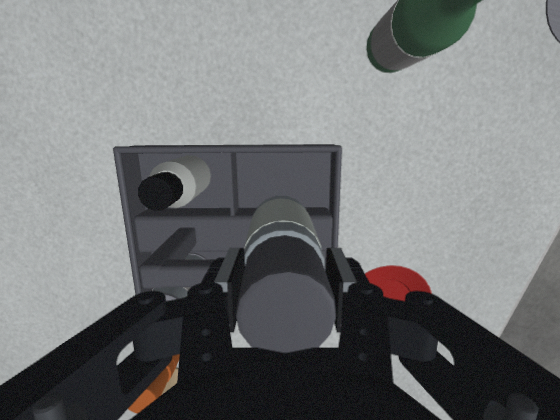

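The can hangs over the empty well (well mark (284,179), which is (0.610, 0.194)) and is aligned, so I'm lowering it.

Emit:
apply_moves(
  delta_pos=[
    [0, -0.1, 0.6],
    [0, 0, 1],
    [0, 0, 1],
    [0, 0, 1],
    [0, 0, 1],
    [0, 0, 1],
    [0, 0, 1],
    [0, 0, 1],
  ],
  turn=[
    [0, 0, 0],
    [0, 0, 0],
    [0, 0, 0],
    [0, 0, 0],
    [0, 0, 0],
    [0, 0, 0],
    [0, 0, 0],
    [0, 0, 0],
  ],
  jaw=[-0.5, -0.5, -0.5, -0.5, -0.5, -0.5, -0.5, -0.5],
)

```text
clock: 12.0
ee_pos: [0.6085, 0.197, 0.1385]
orientation: [0.601, 0.799, -0.0, -0.0]
wrist_force: [-0.0, 0.3, -0.4]
finger_gap: 0.0407
grip_force: 30.4
```

Emit:
apply_moves(
  delta_pos=[
    [0, 0, 0.4],
    [0, 0, 0.3],
    [0, 0, 0.15],
    [0, 0, 0.15],
    [0, 0, 0.1],
    [0, 0, 0],
  ],
  turn=[
    [0, 0, 0],
    [0, 0, 0],
    [0, 0, 0],
    [0, 0, 0],
    [0, 0, 0],
    [0, 0, 0],
  ],
  jaw=[-0.5, -0.5, -0.5, -0.5, -0.5, -0.5],
)

```text
clock: 12.5
ee_pos: [0.6094, 0.1973, 0.1188]
orientation: [0.601, 0.8, 0.0, 0.0]
wrist_force: [0.3, -0.2, -1.1]
finger_gap: 0.0404
grip_force: 30.4
```

Continue in small steps until contact.

Emit:
apply_moves(
  delta_pos=[
    [0, 0, 0.08],
    [0, 0, 0.08],
    [0, 0, 0.08],
    [0, 0, 0],
  ],
  turn=[
    [0, 0, 0],
    [0, 0, 0],
    [0, 0, 0],
    [0, 0, 0],
  ],
  jaw=[-0.5, -0.5, -0.5, -0.5],
)

```text
clock: 12.83
ee_pos: [0.6091, 0.1973, 0.1136]
orientation: [0.6, 0.8, 0.0, 0.0]
wrist_force: [-0.6, -0.7, -0.3]
finger_gap: 0.0408
grip_force: 30.1
```

Emit:
apply_moves(
  delta_pos=[
    [0, 0, 0.04],
    [0, 0, 0.04],
    [0, 0, 0],
  ],
  turn=[
    [0, 0, 0],
    [0, 0, 0],
    [0, 0, 0],
  ],
  jaw=[-0.5, -0.5, -0.5],
)

```text
clock: 13.08
ee_pos: [0.6093, 0.1973, 0.1134]
orientation: [0.6, 0.8, 0.0, 0.0]
wrist_force: [-4.6, -0.6, 11.1]
finger_gap: 0.0403
grip_force: 32.0
```

Emit:
apply_moves(
  delta_pos=[
    [0, 0, 0],
    [0, 0, 0],
    [0, 0, 0],
    [0, 0, 0],
    [0, 0, 0],
    [0, 0, 0],
  ],
  turn=[
    [0, 0, 0],
    [0, 0, 0],
    [0, 0, 0],
    [0, 0, 0],
    [0, 0, 0],
    [0, 0, 0],
  ],
  jaw=[0.1, 0.25, 0.4, 0.55, 0.55, 0.55],
)

```text
clock: 13.58
ee_pos: [0.6091, 0.1972, 0.1117]
orientation: [0.6, 0.8, -0.0, -0.0]
wrist_force: [0.3, -0.5, -0.7]
finger_gap: 0.0659
grip_force: 0.0
```

Emit:
apply_moves(
  delta_pos=[
    [0, 0, -0.3],
    [0, 0, -0.7],
    [0, 0, -1],
    [0, 0, -1],
    [0, 0, -1],
    [0, 0, -1],
    [0, 0, -1],
    [0, 0, 0],
  ],
  turn=[
    [0, 0, 0],
    [0, 0, 0],
    [0, 0, 0],
    [0, 0, 0],
    [0, 0, 0],
    [0, 0, 0],
    [0, 0, 0],
    [0, 0, 0],
  ],
  jaw=[0.55, 0.55, 0.55, 0.55, 0.55, 0.55, 0.55, 0.55],
)

```text
clock: 14.25
ee_pos: [0.6115, 0.198, 0.2379]
orientation: [0.6, 0.8, 0.003, 0.002]
wrist_force: [1.4, 0.3, 0.4]
finger_gap: 0.066
grip_force: 0.0
```

```bash
python3 - <<'E'
from h import *
st=readout.sense(); print(st["ee_pos"],st["orientation"],st["clock"],st["finger_gap"])
for c in ["wrist","side"]:
  s=viewer.snapshot(c); cv2.imwrite(f"pics/{c}4.png",s["pixels"])
  for n,z in dict(handle=.148,aerosol=.004).items():
    for r in viewer.mark_of(c,n)[:5]: print(c,n,round(r["score"],2),np.round(pix(r)),np.round(atz(s,pix(r),z),3))
im=[cv2.imread("pics/wrist4.png"),cv2.resize(cv2.imread("pics/side4.png")[180:340,200:350],None,fx=2.6,fy=2.6)]
im[0]=cv2.resize(im[0],None,fx=.72,fy=.72); h=max(i.shape[0] for i in im)
cv2.imwrite("pics/c4.png",np.hstack([np.pad(i,((0,h-i.shape[0]),(0,0),(0,0))) for i in im]))
E
```

```text
[0.61148534 0.19796489 0.23788755] [0.60045253 0.79964935 0.00339149 0.00248657] 14.25 0.06595936136168998
wrist handle 0.56 [195. 305.] [0.564 0.115 0.148]
wrist aerosol 0.96 [281. 190.] [0.61  0.19  0.004]
side handle 0.81 [274. 242.] [0.566 0.116 0.148]
side aerosol 0.75 [316. 242.] [ 0.511 -0.086  0.004]
side aerosol 0.73 [362. 223.] [ 0.406 -0.231  0.004]
side aerosol 0.71 [251. 296.] [0.605 0.193 0.004]
side aerosol 0.66 [335. 204.] [ 0.515 -0.299  0.004]
side aerosol 0.49 [293. 303.] [0.488 0.177 0.004]
```

View pics/c4.png

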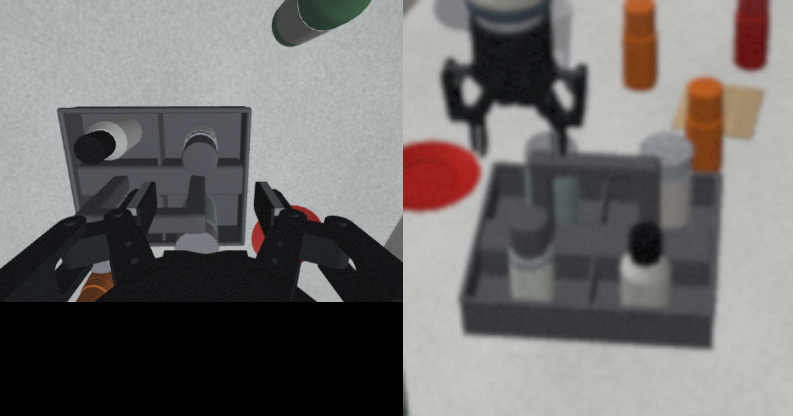

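The aerosol stands upright in its well, and the other three are undisturbed. Next is the handle: shift over it and turn 90°.

Emit:
apply_moves(
  delta_pos=[
    [-0.83, -0.8, 0],
    [-0.83, -0.8, 0],
    [-0.83, -0.8, 0],
    [-0.83, -0.8, 0],
    [0, 0, 0],
    [0, 0, 0],
    [0, 0, 0],
    [0, 0, 0],
  ],
  turn=[
    [0, 0, 0],
    [0, 0, 0],
    [0, 0, 0],
    [0, 0, 0],
    [0, 0, 0.115],
    [0, 0, 0.115],
    [0, 0, 0.115],
    [0, 0, 0.115],
  ],
  jaw=[0.55, 0.55, 0.55, 0.55, 0.55, 0.55, 0.55, 0.55],
)

```text
clock: 15.22
ee_pos: [0.5656, 0.1153, 0.231]
orientation: [0.776, 0.631, -0.001, -0.0]
wrist_force: [-0.1, 0.2, 0.3]
finger_gap: 0.066
grip_force: 0.0
```

Emit:
apply_moves(
  delta_pos=[
    [0, 0, 0],
    [0, 0, 0],
    [0, 0, 0],
    [0, 0, 0],
    [0, 0, 0],
    [0, 0, 0],
    [0, 0, 0],
    [0, 0, 0],
  ],
  turn=[
    [0, 0, 0.115],
    [0, 0, 0.115],
    [0, 0, 0.115],
    [0, 0, 0.115],
    [0, 0, 0.115],
    [0, 0, 0.115],
    [0, 0, 0.115],
    [0, 0, 0.115],
  ],
  jaw=[0.55, 0.55, 0.55, 0.55, 0.55, 0.55, 0.55, 0.55],
)

```text
clock: 15.88
ee_pos: [0.5656, 0.1155, 0.2309]
orientation: [0.98, 0.2, -0.001, -0.0]
wrist_force: [0.4, -0.9, -0.5]
finger_gap: 0.0662
grip_force: 0.0
```

Emit:
apply_moves(
  delta_pos=[
    [0, 0, 0],
    [0, 0, 0],
    [0, 0, 0],
    [0, 0, 0],
  ],
  turn=[
    [0, 0, 0.11],
    [0, 0, 0],
    [0, 0, 0],
    [0, 0, 0],
  ],
  jaw=[0.55, 0.55, 0.55, 0.55],
)

```text
clock: 16.22
ee_pos: [0.5659, 0.1156, 0.2314]
orientation: [0.989, 0.148, -0.0, 0.0]
wrist_force: [1.2, 0.2, 0.3]
finger_gap: 0.0661
grip_force: 0.0
```

```bash
python3 - <<'E'
from h import *
from scipy.spatial.transform import Rotation as Ro
st=readout.sense(); print(st["ee_pos"],Ro.from_quat(st["orientation"]).as_matrix().round(3).tolist(),st["clock"],st["joint_pos"])
s=viewer.snapshot("wrist"); cv2.imwrite("pics/wrist5.png",s["pixels"]); print(np.round(s["pose"],3).tolist())
for c in ["wrist","side"]:
  if c=="side": s=viewer.snapshot(c)
  for r in viewer.mark_of(c,"handle")[:2]: print(c,round(r["score"],2),np.round(pix(r)),np.round(atz(s,pix(r),.148),3))
E
```

```text
[0.56594329 0.11556284 0.23141329] [[0.956, 0.292, -0.001], [0.292, -0.956, -0.0], [-0.001, -0.0, -1.0]] 16.2167 [1.80821707e-01 3.84741689e-01 1.75607299e+00 2.79263390e-06
 1.00169811e+00 1.45523422e+00]
[[0.291, -0.921, -0.259, 0.631], [-0.957, -0.28, -0.079, 0.135], [0.0, 0.271, -0.963, 0.349], [0.0, 0.0, 0.0, 1.0]]
wrist 0.88 [284. 224.] [0.567 0.116 0.148]
side 0.72 [274. 242.] [0.566 0.114 0.148]
```

View pics/wrist5.png

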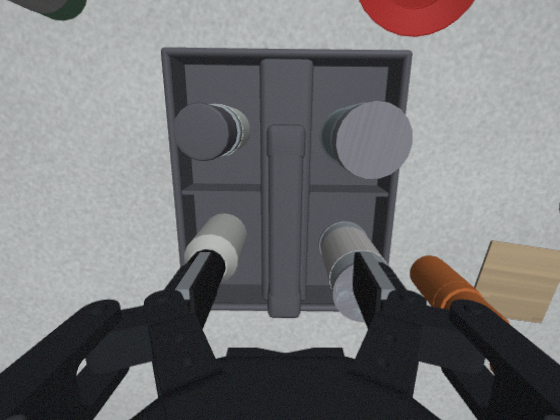

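The handle mark is at px (284,224), which is (0.567, 0.116), midway between the fingers with the bar in line with the tool. I'll descend and grip slowly.

Emit:
apply_moves(
  delta_pos=[
    [0.2, 0, 0.5],
    [0, 0, 0.8],
    [0, 0, 0.8],
    [0, 0, 0.8],
    [0, 0, 0.6],
    [0, 0, 0.4],
    [0, 0, 0],
    [0, 0, 0],
  ],
  turn=[
    [0, 0, 0.01],
    [0, 0, 0],
    [0, 0, 0],
    [0, 0, 0],
    [0, 0, 0],
    [0, 0, 0],
    [0, 0, 0],
    [0, 0, 0],
  ],
  jaw=[0.55, 0.55, 0.55, 0.55, 0.55, 0.55, 0.55, 0.55],
)

```text
clock: 17.08
ee_pos: [0.57, 0.1168, 0.1536]
orientation: [0.99, 0.141, -0.0, 0.0]
wrist_force: [-0.1, 0.3, 0.6]
finger_gap: 0.0662
grip_force: 0.0
```

Emit:
apply_moves(
  delta_pos=[
    [0, 0, 0],
    [0, 0, 0],
    [0, 0, 0],
    [0, 0, 0],
    [0, 0, 0],
    [0, 0, 0],
    [0, 0, 0],
    [0, 0, 0],
  ],
  turn=[
    [0, 0, 0],
    [0, 0, 0],
    [0, 0, 0],
    [0, 0, 0],
    [0, 0, 0],
    [0, 0, 0],
    [0, 0, 0],
    [0, 0, 0],
  ],
  jaw=[0.35, 0.15, -0.05, -0.2, -0.3, -0.4, -0.5, -0.6],
  force=40,
)

```text
clock: 17.75
ee_pos: [0.57, 0.1169, 0.1542]
orientation: [0.99, 0.141, 0.0, -0.0]
wrist_force: [-0.5, 1.8, 3.3]
finger_gap: 0.0215
grip_force: 40.0
```

Emit:
apply_moves(
  delta_pos=[
    [0, 0, 0],
    [0, 0, 0],
    [0, 0, 0],
    [0, 0, 0],
    [0, 0, 0],
    [0, 0, 0],
  ],
  turn=[
    [0, 0, 0],
    [0, 0, 0],
    [0, 0, 0],
    [0, 0, 0],
    [0, 0, 0],
    [0, 0, 0],
  ],
  jaw=[-1, -1, -1, -1, -1, -1],
  force=110,
)

```text
clock: 18.25
ee_pos: [0.5702, 0.1169, 0.1544]
orientation: [0.99, 0.141, 0.0, -0.0]
wrist_force: [-1.6, 0.7, 5.1]
finger_gap: 0.0205
grip_force: 109.1
```

Emit:
apply_moves(
  delta_pos=[
    [0, 0, -0.1],
    [0, 0, -0.15],
    [0, 0, -0.2],
    [0, 0, -0.2],
    [0, 0, -0.2],
    [0, 0, -0.1],
    [0, 0, 0],
    [0, 0, 0],
  ],
  turn=[
    [0, 0, 0],
    [0, 0, 0],
    [0, 0, 0],
    [0, 0, 0],
    [0, 0, 0],
    [0, 0, 0],
    [0, 0, 0],
    [0, 0, 0],
  ],
  jaw=[-1, -1, -1, -1, -1, -1, -1, -1],
)

```text
clock: 18.92
ee_pos: [0.5701, 0.1168, 0.1731]
orientation: [0.99, 0.141, 0.0, -0.0]
wrist_force: [-0.9, 0.0, -8.7]
finger_gap: 0.0205
grip_force: 107.9
```

```bash
python3 - <<'E'
from h import *
st=readout.sense(); print({k:np.round(st[k],3).tolist() for k in ["ee_pos","orientation","wrist_force","ft_torque","clock","finger_gap"]})
s=viewer.snapshot("side"); a=cv2.resize(s["pixels"][180:340,200:350],None,fx=2.6,fy=2.6)
w=viewer.snapshot("wrist"); b=cv2.resize(w["pixels"],None,fx=.72,fy=.72); b=np.pad(b,((0,a.shape[0]-b.shape[0]),(0,0),(0,0)))
cv2.imwrite("pics/c6.png",np.hstack([b,a]))
E
```

```text
{'ee_pos': [0.57, 0.117, 0.173], 'orientation': [0.99, 0.141, 0.0, -0.0], 'wrist_force': [-0.944, 0.014, -8.731], 'ft_torque': [0.124, -0.013, 0.045], 'clock': 18.917, 'finger_gap': 0.02}
```

View pics/c6.png

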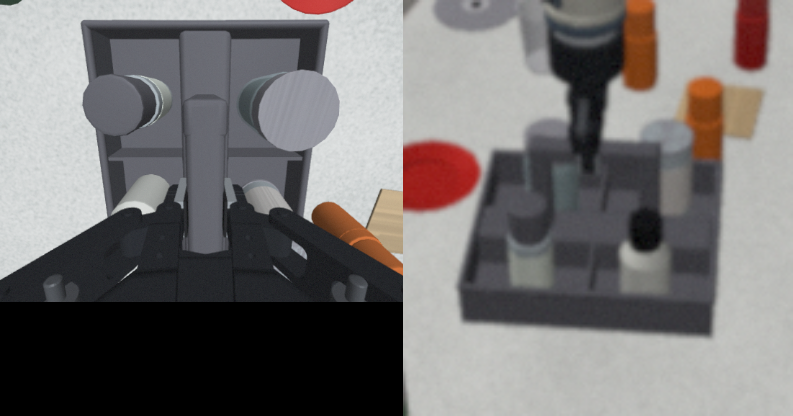

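The caddy is clear of the table and level, with its full weight (8.7 N) on the gripper and a small moment. I'll carry on up to 10 cm.

Emit:
apply_moves(
  delta_pos=[
    [0, 0, -0.2],
    [0, 0, -0.4],
    [0, 0, -0.6],
    [0, 0, -0.6],
    [0, 0, -0.6],
    [0, 0, -0.6],
    [0, 0, -0.5],
    [0, 0, -0.4],
  ],
  turn=[
    [0, 0, 0],
    [0, 0, 0],
    [0, 0, 0],
    [0, 0, 0],
    [0, 0, 0],
    [0, 0, 0],
    [0, 0, 0],
    [0, 0, 0],
  ],
  jaw=[-1, -1, -1, -1, -1, -1, -1, -1],
)

```text
clock: 19.68
ee_pos: [0.5704, 0.1169, 0.2529]
orientation: [0.99, 0.141, 0.001, -0.0]
wrist_force: [0.2, -1.1, -8.8]
finger_gap: 0.0203
grip_force: 108.2
```

Emit:
apply_moves(
  delta_pos=[
    [0, 0, -0.2],
    [0, 0, -0.1],
    [0, 0, 0],
    [0, 0, 0],
    [0, 0, 0],
    [0, 0, 0],
    [0, 0, 0],
    [0, 0, 0],
  ],
  turn=[
    [0, 0, 0],
    [0, 0, 0],
    [0, 0, 0],
    [0, 0, 0],
    [0, 0, 0],
    [0, 0, 0],
    [0, 0, 0],
    [0, 0, 0],
  ],
  jaw=[-1, -1, -1, -1, -1, -1, -1, -1],
)

```text
clock: 20.35
ee_pos: [0.5699, 0.1168, 0.2565]
orientation: [0.99, 0.141, -0.0, 0.0]
wrist_force: [-0.1, 0.1, -9.4]
finger_gap: 0.0206
grip_force: 108.2
```

```bash
python3 - <<'E'
from h import *
st=readout.sense(); print({k:np.round(st[k],3).tolist() for k in ["ee_pos","orientation","wrist_force","ft_torque","clock","finger_gap","joint_vel"]})
s=viewer.snapshot("side"); a=cv2.resize(s["pixels"][150:310,200:350],None,fx=2.6,fy=2.6)
w=viewer.snapshot("wrist"); b=cv2.resize(w["pixels"],None,fx=.72,fy=.72); b=np.pad(b,((0,a.shape[0]-b.shape[0]),(0,0),(0,0)))
cv2.imwrite("pics/c7.png",np.hstack([b,a]))
E
```

```text
{'ee_pos': [0.57, 0.117, 0.257], 'orientation': [0.99, 0.141, -0.0, 0.0], 'wrist_force': [-0.099, 0.125, -9.444], 'ft_torque': [0.107, -0.044, -0.002], 'clock': 20.35, 'finger_gap': 0.021, 'joint_vel': [-0.0, -0.002, -0.002, -0.002, 0.0, 0.004]}
```

View pics/c7.png

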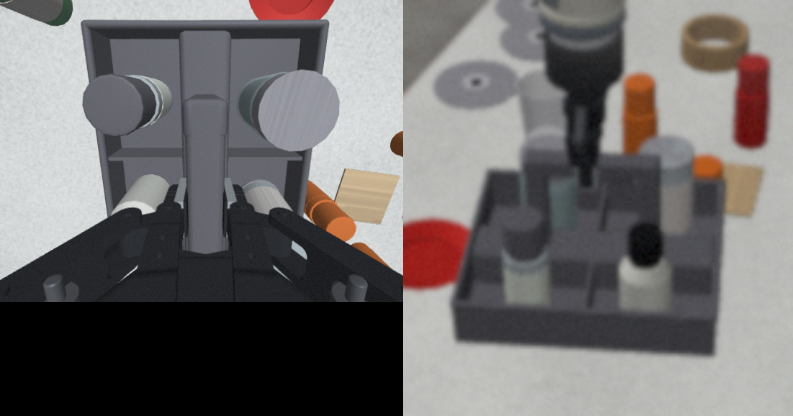

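The caddy is held about 10 cm up. In the wrist view it hasn't shifted in the grip since the first lift, so it is still level. All four containers are standing, so I'm handing in.

```bash
python3 -c "
from bench import job
print(job.hand_in())"
```

```text
the job is handed in; nothing more can be done
None
```

The aerosol is standing in the empty well, and the caddy is held level about 10 cm above the table with all four containers upright; the job was handed in at about 20 s of the 56 s allowed, and no verdict came back.

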